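Clamp a glued counter tray with a turnbuckle cramp

ROBOT

A 6-joint arm with a two-finger parallel gripper is mounted at the origin on the work surface. World frame = base frame: x ahead of the robot, y to its left, z up, the work surface at z = 0. Lengths are in m, angles in rad, forces in N, time in s.
With the tool pointing down it reaches from about 0.225 to 0.725 m from the base axis. Payload 3.1 kg.
Tool frame: the origin (TCP) lies midway between the tips of the shut fingers; the grasp point (between the pads) lies grip_depth behind it (grip_depth is the distance from the TCP to the grasp point, in m); y points along the fingers, z is the direction in which the jaws open and shut, and the axes are right-handed (so a half turn about y gives the same grasp; the last joint's range is limited). The gripper opens to 85 mm and grips with 20 to 120 N. Pads are 22 mm wide; open, the fingers measure 114 mm over their backs; the gripper's body (76 mm by 85 mm) begins 54 mm behind the grasp point. The pads swing forward as they close: fully open they stand 13 mm farther back than shut.
Start: joints at [-1.377, 0.048, 0.099, 1.622, 0, 1.443], TCP at [0.166, -0.498, 0.231] pointing down, gripper open.
Joint ranges: [-2.91, 2.91], [-0.99, 1.94], [-1.21, 1.42], [-2.12, 2.29], [-1.49, 1.47], [-3.14, 3.14]. Speed limits (rad/s): [2.79, 2.79, 3.14, 3.14, 3.14, 3.14].

INTERFACE

Orientations are given as a unit quaternion [x, y, z, w].
In Python, from bench import * gives the robot as it stands.
- The arm moves only by the shell command python3 -m jog 'ROWS' [FORCE]. ROWS is JSON, a list of rows, each a list of 3 entries, a list of its own where there are three numbers: the turn, a rotation vector about the tool's x, y, z in rad, then the shift along the tool's x, y, z in cm, then the closure, from -1 (fully open) to 1 (shut), so that 0 is half open. A call has exactly 5 rows; each row is the pose to reach, as a shift and turn from the pose commanded when the call began, along the tool's axes at that moment; what a row does not reach only later rows make up. A row lasts 1/10 s, in which the tool goes at most 50 mm and 8.59 degrees, less where a joint would pass 70% of its speed; a pose out of reach is approached as far as the arm can. A call with a gripper value outside its range is refused whole. The fingers move at their own pace and stop on an object; FORCE is the grip in N (left out, the last holds). Time passes only in rows, so rows that repeat a pose let the fingers close, or fill a call up. It gives the time, the measured TCP pose, the force and the opening at its end, in the units of the state.
- read_state(): the state, without advancing time (a new reading comes with each control period).
- camera(name): name is "scene" or "top" or "wrist"; returns a dict with "img" (384x512x3 uint8, red, green, blue), "range_z" (384x512 float32, m along the optical axis (not along the pixel's ray), 0 where there is no reading), "intrinsics" (3x3 intrinsics, pixels), "eye" and "attitude" of the camera in the world. Camera axes: x right, y up, looking along -z (the intrinsics and any distortion apply to the point x, -y, -z); pixel columns grow to the right and rows downward; lengths in m; the calibration is good to about 2 mm. A picture is of the moment at which its call begins.
- hand_in(): hands the job in, once; it reports no verdict.
The state is a dict: "t": time; "joint_pos": joint angles; "joint_velocities": joint speeds; "joint_torque": joint torques, N m; "ee_pos": TCP position; "tool_rot": TCP orientation; "force": force on the tool from outside, world axes, zero at the start; "moment": the same for the moment, N m; "finger_gap": finger opening in m.
Only numpy, scipy, OpenCV 4.12 (cv2) and the standard library are available. Lean on these libraries where they do the work, as an engineer would, in place of code of your own. Each camera call takes 0.05 s, during which the arm holds its last target.

TASK

Pick up the newly glued counter tray by its fin and set it down squarely on the middle of the cramp's bed, between the two jaws, and let go of it. Then turn the spoked turnbuckle so that both jaws draw in and hold the tray firmly, with about 40 N on each jaw, and never more than 70 N, as the joints would give. Leave the other things on the table where they are, and let go of the cramp.

Things in the scene. Friction and masses are not known exactly. Their poses are not given: they have to be found in the camera images.
- tray: newly glued pale wood tray: 80 mm (its x) by 90 mm (its y), open on top, outer walls 28 mm high, mass 0.15 to 0.31 kg. An upright carrying fin in the middle runs along its y, 10 mm thick in x, 78 mm long, its top 58 mm above the underside: the place to pinch. Origin: centre of the underside, z up. It starts on the table, left or right of the cramp.
- cramp: the turnbuckle cramp, fixed to the table: a dark wooden base 250 by 200 mm, 12 mm thick, that carries the bed, the two jaws and the brass turnbuckle. Origin: on the table top below the middle of the turnbuckle. Its x points from the bed to the turnbuckle (roughly away from the robot), y along the turnbuckle's axis (left), z up. The base reaches from x = -185 to +65 mm.
- bed (a point): centre of the top of the pale wooden bed, 20 mm above the table, 135 mm from the turnbuckle's axis along cramp -x; axes as the cramp's. The bed is 90 mm in x and 110 mm in y. The tray lies on it with its y along cramp y, from jaw to jaw (a half turn makes no difference); at the start the pads leave 5 to 13 mm at each end.
- jaw_left: left (cramp +y) dark steel jaw: a carriage at the turnbuckle's end with a bar, 14 mm thick and 28 mm tall, along the bed. Origin: on the bar's inner face, halfway along the bed, 15 mm above it; axes as the cramp's. A worn cork pad, 80 mm long, 26 mm tall, stands 6 to 9 mm proud of that face towards the tray; how much is not measured, so contact has to be felt.
- jaw_right: right (cramp -y) jaw, mirror image of the left, origin likewise; its pad too stands 6 to 9 mm proud. Both jaws slide only along cramp y, each 3.5 mm per radian of the turnbuckle, together in or out; they cannot be pushed along by hand, as the thread locks. The carriages' tops are 78 mm above the table.
- axis_mid (a point): middle of the turnbuckle on its axis, 66 mm above the table; axes as the cramp's. The axis runs along cramp y. The brass body is 82 mm long and about 28 mm thick; in its middle are six spokes (8 mm bars with ball ends) at right angles to the axis and 60 degrees apart.
- ball0 (a point): centre of one of the six 18 mm brass balls at the ends of the turnbuckle's spokes, 55 mm from its axis. Balls 0 to 5 follow one another at 60 degrees in the tightening sense. Tightening carries the uppermost ball towards cramp +x (away from the tray) and draws both jaws in; the other way lets them out.
- ball1 (a point): centre of one of the six 18 mm brass balls at the ends of the turnbuckle's spokes, 55 mm from its axis. It takes 1.5 to 3.6 rad of turning to reach the tray, so several spokes in turn. The body stays where it is left: the thread locks by friction.
- ball2 (a point): centre of one of the six 18 mm brass balls at the ends of the turnbuckle's spokes, 55 mm from its axis. Free turning takes about 0.35 N m (6.4 N at a ball). Once the pads bear, each 10 N of jaw force adds 0.07 N m (1.3 N at a ball): 40 N on each jaw is felt as about 11.5 N at a ball, 70 N as about 15.3 N.
- ball3 (a point): centre of one of the six 18 mm brass balls at the ends of the turnbuckle's spokes, 55 mm from its axis. After contact the jaw force grows by about 100 to 180 N per radian, as the cork gives a little. A push reads about 0.1 N m (2 N at a ball) less just after stopping than while turning, free or loaded alike.
- ball4 (a point): centre of one of the six 18 mm brass balls at the ends of the turnbuckle's spokes, 55 mm from its axis. 
- ball5 (a point): centre of one of the six 18 mm brass balls at the ends of the turnbuckle's spokes, 55 mm from its axis. 
- ashtray: bystander: heavy blue glass ashtray, 104 mm across, 30 mm high; on the side where the tray is not. Origin: underside
- incense: bystander: squat brass incense holder, 72 mm across, 58 mm high. Origin: underside
- jar: bystander: white glue jar, 60 mm across, 75 mm high. Origin: underside
- clothtin: bystander: round copper tin, 70 mm across, 45 mm high, left in front of the cramp. Origin: underside
- pusher: bystander: walnut tile pusher, a bar 200 by 30 by 18 mm lying beyond the cramp. Origin: underside
- tile0: bystander: bone-and-bamboo mahjong tile, 26 x 24 x 36 mm, standing in a short row beyond the cramp. Origin: underside
- tile1: bystander: bone-and-bamboo mahjong tile, 26 x 24 x 36 mm, standing in a short row beyond the cramp. Origin: underside
- tile2: bystander: bone-and-bamboo mahjong tile, 26 x 24 x 36 mm, standing in a short row beyond the cramp. Origin: underside
- tile3: bystander: bone-and-bamboo mahjong tile, 26 x 24 x 36 mm, standing in a short row beyond the cramp. Origin: underside
Not all that is in view belongs to the job. Leave any blue, red or turquoise look-alike of the tray alone.

How it is judged:
On the way, in this order (a step that is already met when the one before it is completed fails the run):
1. the tray lies squarely on the bed between the jaws and has been let go (x of tray in the frame of cramp between -0.15 and -0.12 m and z of tray in the frame of cramp between 0.015 and 0.024 m and angle between tray's own z axis and vertical below 0.06 rad and angle between the y axis of tray and the y axis of cramp, either way round below 0.2 rad and contact force between tray and the fingers below 0.2 N and linear speed of tray below 0.02 m/s), for 0.2 s.
2. both jaws bear on the tray with more than 20 N (contact force between tray and jaw_left above 20 N and contact force between tray and jaw_right above 20 N), for 0.2 s.
At the end, for the whole second after the job is handed in: the tray lies flat on the bed, within 15 mm of its middle along cramp x and within 0.06 rad of square, at rest, and each jaw presses on it with 20 to 65 N (all of step 2 and x of tray in the frame of cramp between -0.15 and -0.12 m and z of tray in the frame of cramp between 0.015 and 0.024 m and angle between tray's own z axis and vertical below 0.06 rad and angle between the y axis of tray and the y axis of cramp, either way round below 0.06 rad and linear speed of tray below 0.01 m/s and contact force between tray and jaw_left below 65 N and contact force between tray and jaw_right below 65 N); the robot touches nothing.
It fails at once if a jaw presses on the tray with more than 70 N (contact force between tray and jaw_left above 70 N or contact force between tray and jaw_right above 70 N).
It fails at once if a bystander is moved by more than 20 mm or toppled (distance of any of ashtray, incense, jar, clothtin, pusher, tile0, tile1, tile2, tile3 from where it was at the start of the episode above 0.02 m or angle between any of ashtray, incense, jar, clothtin, pusher, tile0, tile1, tile2, tile3's own z axis and vertical above 0.5 rad).
It also fails if it takes over 72 s, if anything falls off the work surface, if the arm or the gripper's body presses on something with over 40 N, if the wrist force passes 120 N, or if a joint passes its speed limit or range.

## Working session

There is one attempt and no reset: what is moved stays moved. The work goes in short steps, Python scripts to look and compute and a shell command to move; the robot and the scene stay as the last step left them, time stands still between calls to the robot, and variables do not carry over. Pictures are saved under pics/ and viewed, and the job is handed in when it is done.

```bash
ls; mkdir -p pics
python3 - <<'E'
from bench import *
import cv2,numpy as np
s=read_state();print(s)
for n in("scene","top","wrist"):
    c=camera(n);cv2.imwrite(f"pics/{n}0.png",c["img"][:,:,::-1]);np.savez(f"{n}0.npz",**c)
    print(n,c["intrinsics"],c["eye"],c["attitude"],[k for k in c])
E
```

```text
pics
{'t': 0.0, 'joint_pos': array([-1.37675485e+00,  4.87607273e-02,  9.75752851e-02,  1.62196632e+00,
       -1.32903426e-05,  1.44301661e+00]), 'joint_velocities': array([-1.62179456e-04, -3.93166515e-05,  5.80871031e-04, -2.57923985e-05,
        5.61912055e-04,  3.54316593e-04]), 'joint_torque': array([ 2.23880934e-04, -3.38788140e+01,  3.20011568e+01,  2.04833492e-02,
       -1.35375171e-04, -5.73345488e-06]), 'ee_pos': array([ 0.16593141, -0.49745117,  0.23010064]), 'tool_rot': array([-0.11332281,  0.69880391, -0.69713959,  0.11325825]), 'force': array([ 0.45981635, -0.26890698, -0.07114717]), 'moment': array([-0.03612179,  0.0309976 ,  0.00602161]), 'finger_gap': 0.08503553727226021}
scene [[396.28621986   0.         257.98811639]
 [  0.         396.28621986 192.90921703]
 [  0.           0.           1.        ]] [ 1.20440778 -0.17206944  0.94787516] [0.2786288  0.20302851 0.56244263 0.75153423] ['img', 'range_z', 'intrinsics', 'eye', 'attitude']
top [[379.55154694   0.         251.51517829]
 [  0.         379.55154694 190.03693962]
 [  0.           0.           1.        ]] [0.42595959 0.04548804 1.20631992] [ 0.02658206 -0.01783788 -0.69840085  0.71499053] ['img', 'range_z', 'intrinsics', 'eye', 'attitude']
wrist [[293.61720489   0.         259.86414799]
 [  0.         293.61720489 188.14511111]
 [  0.           0.           1.        ]] [ 0.23653188 -0.47491274  0.3727973 ] [-0.11974169  0.08710292 -0.57817125  0.80236713] ['img', 'range_z', 'intrinsics', 'eye', 'attitude']
```

View pics/scene0.png

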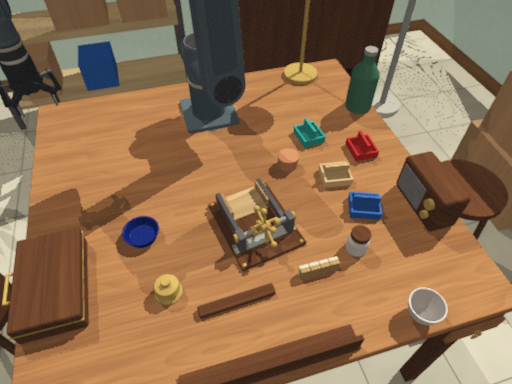

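View pics/top0.png

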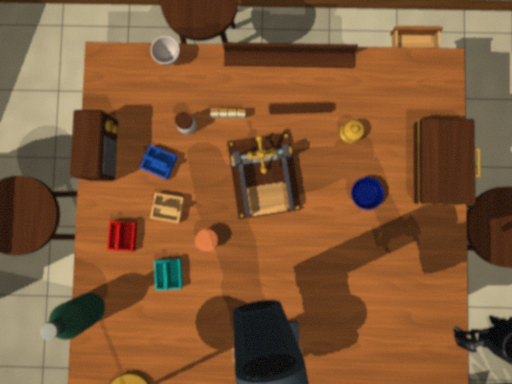

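View pics/wrist0.png

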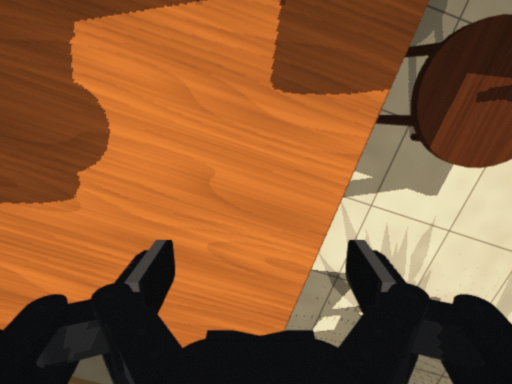

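The scene view shows the pale tray at about (335,175), the cramp at (255,222). In the top view the tray is at (168,207) and the cramp at (265,175), with red, teal and blue look-alikes around the tray. I'll measure them next.

```bash
cat > h.py <<'E'
import numpy as np,cv2
from scipy.spatial.transform import Rotation as R
def cloud(c):
    K=c["intrinsics"];z=c["range_z"].astype(float);v,u=np.mgrid[:z.shape[0],:z.shape[1]]
    p=np.stack([(u-K[0,2])/K[0,0]*z,-(v-K[1,2])/K[1,1]*z,-z],-1)
    return p@R.from_quat(c["attitude"]).as_matrix().T+c["eye"]
def ray(c,uv):
    K=c["intrinsics"];uv=np.atleast_2d(uv).astype(float)
    d=np.stack([(uv[:,0]-K[0,2])/K[0,0],-(uv[:,1]-K[1,2])/K[1,1],-np.ones(len(uv))],-1)
    return d@R.from_quat(c["attitude"]).as_matrix().T
def onplane(c,uv,h):
    d=ray(c,uv);return c["eye"]+d*((h-c["eye"][2])/d[:,2])[:,None]
def tri(c1,u1,c2,u2):
    d1=ray(c1,u1)[0];d2=ray(c2,u2)[0];A=np.stack([d1,-d2],1)
    t=np.linalg.lstsq(A,c2["eye"]-c1["eye"],rcond=None)[0]
    a=c1["eye"]+t[0]*d1;b=c2["eye"]+t[1]*d2
    return (a+b)/2,np.linalg.norm(a-b)
def proj(c,P):
    q=(np.atleast_2d(P)-c["eye"])@R.from_quat(c["attitude"]).as_matrix();K=c["intrinsics"]
    return np.stack([K[0,0]*q[:,0]/-q[:,2]+K[0,2],-K[1,1]*q[:,1]/-q[:,2]+K[1,2]],-1)
def snap(n,tag):
    from bench import camera
    c=camera(n);cv2.imwrite(f"pics/{n}{tag}.png",c["img"][:,:,::-1]);np.savez(f"{n}{tag}.npz",**c);return c
E
python3 - <<'E'
from h import *
np.set_printoptions(precision=3,suppress=True)
for n in("top","scene"):
    c=dict(np.load(n+"0.npz"));P=cloud(c)
    print(n,c["range_z"].min(),c["range_z"].max())
    for uv in ([(168,207),(265,155),(268,198),(206,240),(212,60)] if n=="top" else [(335,180),(255,225),(240,205),(288,158)]): print(uv,P[uv[1],uv[0]])
c=dict(np.load("top0.npz"));im=c["img"]
b=cv2.resize(im[110:250,130:320],None,fx=4,fy=4,interpolation=cv2.INTER_CUBIC);cv2.imwrite("pics/topcrop.png",b[:,:,::-1])
P=cloud(c);ok=c["range_z"]>0
pts=P[ok];m=(pts[:,2]>.01)
hm=np.clip(P[...,2]*3000,0,255).astype(np.uint8);cv2.imwrite("pics/hm.png",cv2.resize(hm[110:250,130:320],None,fx=4,fy=4,interpolation=cv2.INTER_NEAREST))
E
```

```text
top 0.0 2.0519638
(168, 207) [0.441 0.312 0.06 ]
(265, 155) [0.602 0.022 0.081]
(268, 198) [0.477 0.009 0.02 ]
(206, 240) [0.343 0.196 0.046]
(212, 60) [0.923 0.2   0.   ]
scene 0.0 3.464558
(335, 180) [0.475 0.304 0.029]
(255, 225) [0.605 0.005 0.078]
(240, 205) [ 0.483 -0.006  0.021]
(288, 158) [0.357 0.189 0.045]
```

View pics/topcrop.png

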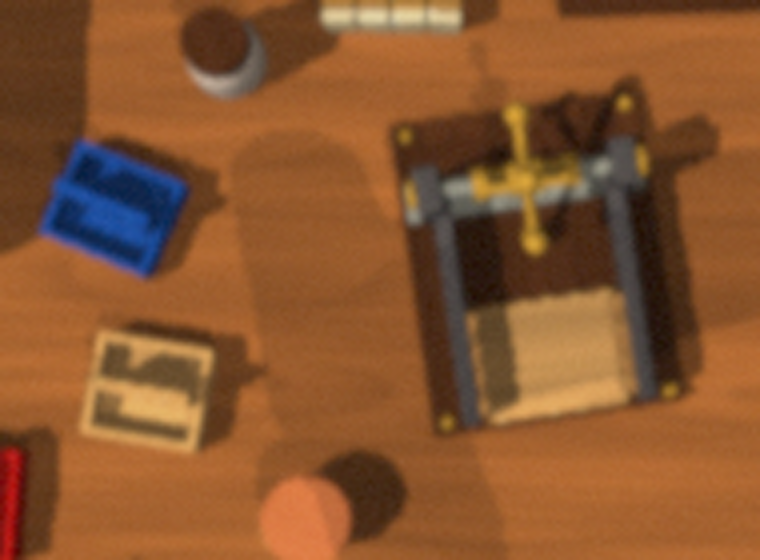

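View pics/hm.png

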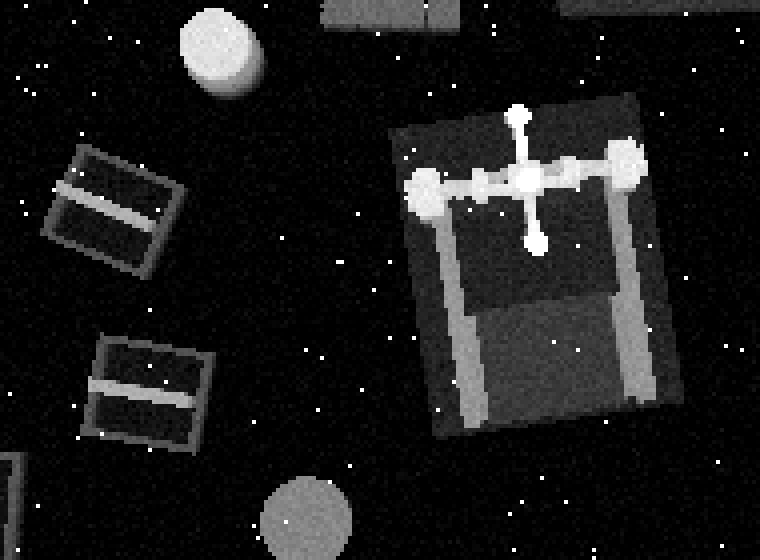

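The crops show the tray with its fin along about image-horizontal (world y), and the cramp turned about 7°. I'll fit poses from the depth.

Run:
```python
from h import *
np.set_printoptions(precision=4,suppress=True)
for n in("top","scene"):
    c=dict(np.load(n+"0.npz"));P=cloud(c);z=cv2.medianBlur(P[...,2].astype(np.float32),3)
    P[...,2]=z
    def comp(lo,hi,box):
        m=(z>lo)&(z<hi)&(P[...,0]>box[0])&(P[...,0]<box[1])&(P[...,1]>box[2])&(P[...,1]<box[3])
        return P[m]
    for name,lo,hi,box in [("tray",.02,.034,(.36,.53,.24,.39)),("fin",.05,.065,(.36,.53,.24,.39)),("base",.006,.1,(.38,.75,-.15,.16)),("bed",.016,.024,(.38,.56,-.15,.16)),("carr",.07,.085,(.5,.7,-.15,.16)),("bars",.03,.056,(.38,.58,-.15,.16)),("high",.105,.14,(.5,.75,-.1,.1)),("tin",.04,.05,(.3,.4,.13,.24))]:
        p=comp(lo,hi,box)
        if len(p)<5: print(n,name,len(p));continue
        r=cv2.minAreaRect(p[:,:2].astype(np.float32)*1000)
        print(n,name,len(p),np.array(r[0]),np.array(r[1]),r[2],"meanz",p[:,2].mean(), "mean",p[:,:2].mean(0))
```

```text
top tray 230 [437.4651 325.3201] [92.0418 81.8506] 82.59414672851562 meanz 0.026200537893759167 mean [0.4372 0.3241]
top fin 82 [438.3282 324.5156] [74.8242  9.8434] 82.03026580810547 meanz 0.05681963728331938 mean [0.4382 0.3243]
top base 5193 [584.8525  32.7438] [343.6829 234.6791] 3.5135610103607178 meanz 0.026044517660098524 mean [0.5499 0.028 ]
top bed 983 [483.1892  11.9643] [125.8115 150.5386] 1.0719997882843018 meanz 0.0197090510494954 mean [0.4732 0.0127]
top carr 407 [598.388   32.5099] [ 66.453  187.5481] 10.974589347839355 meanz 0.07613124698400497 mean [0.6042 0.0349]
top bars 634 [509.1145  20.39  ] [161.6098 155.2071] 9.671262741088867 meanz 0.04897971463915583 mean [0.4971 0.0174]
top high 54 [621.7385  36.7702] [65.3543 15.0629] 7.486339092254639 meanz 0.11735734854031492 mean [0.6186 0.0367]
top tin 415 [342.3557 196.1996] [68.1814 68.8459] 65.14102172851562 meanz 0.04443899797926466 mean [0.3426 0.1956]
scene tray 292 [429.5438 327.2249] [102.2348 104.3287] 78.88072967529297 meanz 0.026704434184229946 mean [0.4446 0.3162]
scene fin 93 [438.9196 320.7317] [73.8984 12.7258] 79.08723449707031 meanz 0.05599601698979255 mean [0.4398 0.32  ]
scene base 5150 [578.6505  33.5426] [377.6097 215.9641] 9.788912773132324 meanz 0.02955918760400591 mean [0.5725 0.0196]
scene bed 768 [471.6734  18.6651] [145.5014 145.4775] 65.73513793945312 meanz 0.020459518733938847 mean [0.4745 0.0118]
scene carr 496 [571.7803  24.3715] [110.4942 179.6731] 9.893989562988281 meanz 0.07657161424116742 mean [0.6056 0.0272]
scene bars 699 [496.0944  14.7932] [195.9585 165.8941] 14.348405838012695 meanz 0.04736502804341746 mean [0.5031 0.0136]
scene high 60 [624.8784  34.4228] [64.0223 15.7344] 11.42344856262207 meanz 0.11817780174314976 mean [0.6179 0.0315]
scene tin 272 [343.0233 192.072 ] [68.0469 67.9565] 9.391631126403809 meanz 0.04530826310955865 mean [0.3453 0.1912]
```

```bash
cat >> h.py <<'E'
def plan(pos,zdir=None,down=None,cmd=None):
    """rows entry to reach TCP pos with tool z along zdir (world), tool y=down"""
    from bench import read_state
    s=read_state();Rc=R.from_quat(s["tool_rot"]);p=s["ee_pos"]
    sh=Rc.inv().apply(np.array(pos)-p)*100
    if zdir is None: rv=np.zeros(3)
    else:
        y=np.array([0,0,-1.]) if down is None else np.array(down,float)
        y/=np.linalg.norm(y)
        z=np.array(zdir,float);z-=y*(y@z);z/=np.linalg.norm(z);x=np.cross(y,z)
        Rt=R.from_matrix(np.stack([x,y,z],1));rv=(Rc.inv()*Rt).as_rotvec()
    print("turn",np.round(rv,3),"shift cm",np.round(sh,2));return rv,sh
E
python3 - <<'E'
from h import *
import bench
np.set_printoptions(precision=4,suppress=True)
print([k for k in dir(bench) if k[0]!='_'], getattr(bench,'grip_depth',None))
s=bench.read_state();Rc=R.from_quat(s["tool_rot"]);print(Rc.as_matrix())
c=dict(np.load("wrist0.npz"));print(Rc.inv().apply(c["eye"]-s["ee_pos"]),(Rc.inv()*R.from_quat(c["attitude"])).as_matrix())
for a in(-8,0,8): 
  for sg in(1,-1): print(a,sg);plan((.45,.02,.33),sg*np.array([np.cos(np.radians(a)),np.sin(np.radians(a)),0]))
E
```

```text
['Unreachable', 'camera', 'grip_depth', 'hand_in', 'read_state'] 0.0187
[[-0.9487 -0.0003  0.3163]
 [-0.3163  0.0019 -0.9487]
 [-0.0003 -1.     -0.0019]]
[-0.0742 -0.1424  0.0006] [[ 0.     -0.9561 -0.2931]
 [-0.0006  0.2931 -0.9561]
 [ 1.      0.0002 -0.0005]]
-8 1
turn [ 0.002 -1.109 -0.001] shift cm [-43.32  -9.88 -40.13]
-8 -1
turn [0.001 2.032 0.002] shift cm [-43.32  -9.88 -40.13]
0 1
turn [ 0.001 -1.249 -0.001] shift cm [-43.32  -9.88 -40.13]
0 -1
turn [0.002 1.893 0.002] shift cm [-43.32  -9.88 -40.13]
8 1
turn [ 0.001 -1.389 -0.002] shift cm [-43.32  -9.88 -40.13]
8 -1
turn [0.002 1.753 0.001] shift cm [-43.32  -9.88 -40.13]
```

Run:
```python
from h import *
a=np.radians(9);plan((.53,-.03,.30),(np.cos(a),np.sin(a),0))
```

```text
turn [ 1.000e-03 -1.406e+00 -2.000e-03] shift cm [-49.33  -6.89 -32.85]
```

```bash
python3 -m jog '[[[0,-0.14,0],[-4,-0.6,-2.7],-1],[[0,-0.28,0],[-8,-1.2,-5.4],-1],[[0,-0.42,0],[-12,-1.8,-8.1],-1],[[0,-0.56,0],[-16,-2.4,-10.8],-1],[[0,-0.7,0],[-20,-3,-13.5],-1]]'
python3 - <<'E'
from h import *
a=np.radians(9);plan((.53,-.03,.30),(np.cos(a),np.sin(a),0))
E
```

```text
t: 0.65
ee_pos: [0.3137, -0.305, 0.2612]
tool_rot: [-0.347, 0.616, -0.616, 0.347]
force: [0.9, 0.3, -0.4]
finger_gap: 0.0853
turn [-0.    -0.701 -0.   ] shift cm [-34.72  -3.87   4.27]
```

```bash
python3 -m jog '[[[0,-0.14,0],[-4.5,-0.5,0.6],-1],[[0,-0.28,0],[-9,-1,1.2],-1],[[0,-0.42,0],[-13.5,-1.5,1.8],-1],[[0,-0.56,0],[-18,-2,2.4],-1],[[0,-0.7,0],[-22.5,-2.5,3],-1]]' && python3 -m jog '[[[0,0,0],[-4,-0.5,0.4],-1],[[0,0,0],[-8,-1,0.8],-1],[[0,0,0],[-12,-1.4,1.3],-1],[[0,0,0],[-12,-1.4,1.3],-1],[[0,0,0],[-12,-1.4,1.3],-1]]'
python3 - <<'E'
from h import *
a=np.radians(9);plan((.53,-.03,.30),(np.cos(a),np.sin(a),0))
E
```

```text
t: 1.15
ee_pos: [0.4569, -0.1287, 0.2863]
tool_rot: [0.538, -0.459, 0.459, -0.538]
force: [1.1, -0.6, -0.2]
finger_gap: 0.0853
t: 1.65
ee_pos: [0.4509, -0.0093, 0.3002]
tool_rot: [0.537, -0.46, 0.46, -0.537]
force: [-0.3, 0.1, -0.2]
finger_gap: 0.0853
turn [ 0.    -0.004  0.001] shift cm [3.26 0.02 7.5 ]
```

```bash
python3 -m jog '[[[0,0,0],[1.6,0,3.7],-1],[[0,0,0],[3.3,0,7.5],-1],[[0,0,0],[3.3,0,7.5],-1],[[0,0,0],[3.3,0,7.5],-1],[[0,0,0],[3.3,0,7.5],-1]]'
python3 - <<'E'
from h import *
snap("wrist","1")
E
```

```text
t: 2.15
ee_pos: [0.5294, -0.0322, 0.3003]
tool_rot: [0.536, -0.462, 0.461, -0.536]
force: [-0.5, -0.4, 0.4]
finger_gap: 0.0854
```

View pics/wrist1.png

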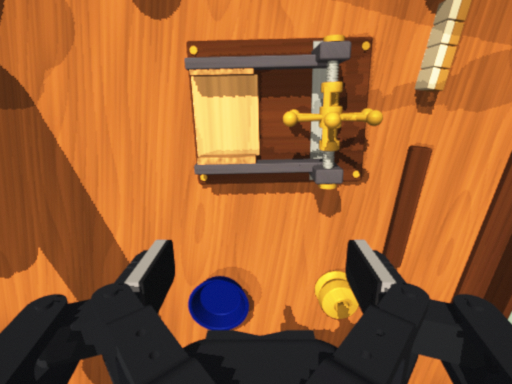

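The wrist view shows the whole cramp: base corners at about (187,42), (372,38), (363,183), (200,184), and balls at (291,118), (333,120), (374,117).

Run:
```python
from h import *
np.set_printoptions(precision=4,suppress=True)
c=dict(np.load("wrist1.npz"));P=cloud(c);z=P[...,2]
b=cv2.resize(c["img"][25:200,175:390],None,fx=3.5,fy=3.4,interpolation=cv2.INTER_CUBIC);cv2.imwrite("pics/w1crop.png",b[:,:,::-1])
for uv in [(291,118),(333,120),(374,117),(230,110),(333,50),(328,178),(312,118),(355,118),(280,62),(280,167)]:
    print(uv,np.median(P[uv[1]-1:uv[1]+2,uv[0]-1:uv[0]+2].reshape(-1,3),0))
# base by depth: connected component
m=((z>.007)&(z<.15)).astype(np.uint8);m=cv2.morphologyEx(m,cv2.MORPH_OPEN,np.ones((3,3)))
n,l,st,ce=cv2.connectedComponentsWithStats(m);i=l[100,230];print(st[i])
p=P[(l==i)&(z<.016)]
r=cv2.minAreaRect(p[:,:2].astype(np.float32)*1000);print("base",r)
p=P[(l==i)&(z>.016)&(z<.024)];r=cv2.minAreaRect(p[:,:2].astype(np.float32)*1000);print("bed",r)
for nm,a in(("jawL",(50,70)),("jawR",(158,176))):
    mm=(l==i)&(z>.042)&(z<.054);mm[:a[0]]=0;mm[a[1]:]=0
    p=P[mm];r=cv2.minAreaRect(p[:,:2].astype(np.float32)*1000);print(nm,r,p[:,2].mean())
```

```text
(291, 118) [0.5569 0.0243 0.0927]
(333, 120) [0.5963 0.0306 0.1293]
(374, 117) [0.645  0.0398 0.1111]
(230, 110) [0.4789 0.0191 0.0205]
(333, 50) [0.5921 0.1048 0.0781]
(328, 178) [ 0.6188 -0.0433  0.0777]
(312, 118) [0.5835 0.0274 0.078 ]
(355, 118) [0.6308 0.0353 0.0924]
(280, 62) [0.536  0.0866 0.0503]
(280, 167) [ 0.5583 -0.0441  0.051 ]
[  184    35   199   154 25556]
base ((548.0044555664062, 21.056015014648438), (250.18228149414062, 200.54107666015625), 9.906573295593262)
bed ((518.1898193359375, 19.087203979492188), (182.23626708984375, 183.82879638671875), 8.589591026306152)
jawL ((513.9801635742188, 85.83905029296875), (193.3244171142578, 19.886993408203125), 10.430925369262695) 0.0506828152735696
jawR ((537.3369750976562, -46.853614807128906), (193.8372039794922, 23.401975631713867), 7.987945556640625) 0.05033166809022963
```

View pics/w1crop.png

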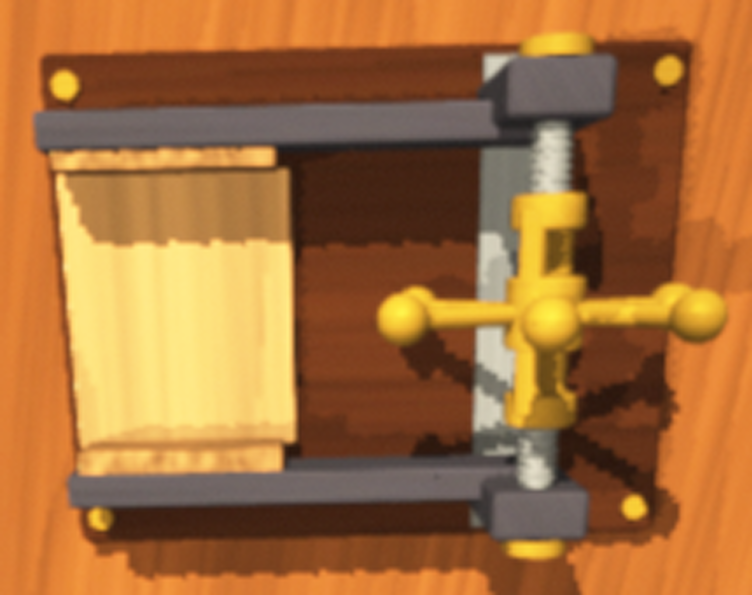

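Run:
```python
from h import *
a=np.radians(-7.8);plan((.43,.27,.22),(np.cos(a),np.sin(a),0))
```

```text
turn [-0.001  0.286  0.   ] shift cm [-31.33   8.08  -5.32]
```

```bash
python3 -m jog '[[[0,0.06,0],[-4.8,1,-0.8],-1],[[0,0.12,0],[-9.5,2,-1.6],-1],[[0,0.18,0],[-14,3,-2.4],-1],[[0,0.24,0],[-18.5,4.2,-3.1],-1],[[0,0.286,0],[-23.2,5.5,-4],-1]]'
python3 - <<'E'
from h import *
a=np.radians(-7.8);plan((.43,.27,.22),(np.cos(a),np.sin(a),0))
E
```

```text
t: 2.7
ee_pos: [0.4546, 0.1933, 0.2466]
tool_rot: [0.463, -0.533, 0.534, -0.466]
force: [1.0, 1.0, 0.0]
finger_gap: 0.0853
turn [-0.004 -0.002 -0.001] shift cm [-7.26  2.66 -3.5 ]
```

```bash
python3 -m jog '[[[0,0,0],[-3.6,1.3,-1.7],-1],[[0,0,0],[-7.2,2.6,-3.4],-1],[[0,0,0],[-7.2,2.6,-3.4],-1],[[0,0,0],[-7.2,2.6,-3.4],-1],[[0,0,0],[-7.2,2.6,-3.4],-1]]'
python3 - <<'E'
from h import *
c=snap("wrist","2")
P=cloud(c);z=P[...,2]
def box(lo,hi):
    m=(z>lo)&(z<hi)&(abs(P[...,0]-.438)<.09)&(abs(P[...,1]-.323)<.075);return P[m]
for n,lo,hi in(("walls",.024,.033),("fin",.054,.063),("all",.006,.065)):
    p=box(lo,hi);print(n,len(p),p.mean(0),cv2.minAreaRect(p[:,:2].astype(np.float32)*1000))
E
```

```text
t: 3.2
ee_pos: [0.4319, 0.2672, 0.2206]
tool_rot: [0.464, -0.532, 0.533, -0.466]
force: [0.8, -0.1, -0.8]
finger_gap: 0.0853
walls 1620 [0.43920733 0.32529369 0.02796016] ((438.9209289550781, 322.50701904296875), (90.10344696044922, 80.08597564697266), 81.48522186279297)
fin 761 [0.43926281 0.32451558 0.05802253] ((439.0714111328125, 322.88555908203125), (76.89668273925781, 9.81064224243164), 81.07315826416016)
all 4544 [0.43906005 0.3237487  0.02356613] ((462.1718444824219, 319.1105651855469), (89.96459197998047, 127.31462097167969), 81.64989471435547)
```

View pics/wrist2.png

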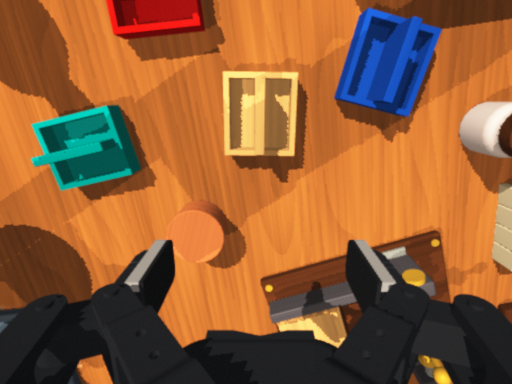

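The tray sits around (262,115), with wall and fin sizes matching the given ones. The grasp centre is (0.439, 0.3227), yaw -8.6°.

Run:
```python
from h import *
a=np.radians(-8.7);plan((.439,.3227,.036),(np.cos(a),np.sin(a),0))
```

```text
turn [-0.002  0.015 -0.001] shift cm [-5.59 18.47 -0.13]
```

```bash
python3 -m jog '[[[0,0.015,0],[-2.8,3,0],-1],[[0,0.015,0],[-5.6,5,-0.1],-1],[[0,0.015,0],[-5.6,8,-0.1],-1],[[0,0.015,0],[-5.6,10.5,-0.1],-1],[[0,0.015,0],[-5.6,12.5,-0.1],-1]]'
python3 - <<'E'
from h import *
a=np.radians(-8.7);plan((.439,.3227,.036),(np.cos(a),np.sin(a),0))
E
```

```text
t: 3.75
ee_pos: [0.4386, 0.3223, 0.0932]
tool_rot: [0.461, -0.537, 0.537, -0.46]
force: [0.3, 0.0, 0.6]
finger_gap: 0.0851
turn [ 0.    -0.     0.001] shift cm [-0.05  5.72  0.03]
```

```bash
python3 -m jog '[[[0,0,0],[0,2,0],-1],[[0,0,0],[0,4,0],-1],[[0,0,0],[0,5.5,0],-1],[[0,0,0],[0,5.7,0],-1],[[0,0,0],[0,5.7,0],0]]' 45; python3 -m jog '[[[0,0,0],[0,0,0],1],[[0,0,0],[0,0,0],1],[[0,0,0],[0,0,0],1],[[0,0,0],[0,0,0],1],[[0,0,0],[0,0,0],1]]';python3 -m jog '[[[0,0,0],[0,0,0],1],[[0,0,0],[0,0,0],1],[[0,0,0],[0,0,0],1],[[0,0,0],[0,0,0],1],[[0,0,0],[0,0,0],1]]'
```

```text
t: 4.25
ee_pos: [0.4385, 0.3231, 0.0375]
tool_rot: [0.461, -0.536, 0.536, -0.461]
force: [1.6, 0.8, -0.3]
finger_gap: 0.0733
t: 4.75
ee_pos: [0.4387, 0.3241, 0.0381]
tool_rot: [0.461, -0.536, 0.536, -0.462]
force: [0.6, -0.0, 2.7]
finger_gap: 0.0092
t: 5.25
ee_pos: [0.4387, 0.3241, 0.0381]
tool_rot: [0.461, -0.536, 0.536, -0.462]
force: [1.1, 0.3, 4.9]
finger_gap: 0.0089
```

```bash
python3 -m jog '[[[0,0,0],[0,-1,0],1],[[0,0,0],[0,-3,0],1],[[0,0,0],[0,-6,0],1],[[0,0,0],[0,-9,0],1],[[0,0,0],[0,-11,0],1]]'
python3 - <<'E'
from h import *
c=snap("wrist","3");print(read_state() if 0 else "")
from bench import read_state
s=read_state();print(s["force"],s["finger_gap"],s["ee_pos"])
P=cloud(c);P=P.reshape(-1,3)
a=np.radians(9.9);plan((.4741,.0082,.149),(np.cos(a),np.sin(a),0))
E
```

```text
t: 5.75
ee_pos: [0.4374, 0.3234, 0.1482]
tool_rot: [-0.462, 0.536, -0.536, 0.461]
force: [0.3, -0.1, -1.7]
finger_gap: 0.0089

[-0.48465602  0.69387614  0.3098908 ] 0.008957187065520733 [0.43908029 0.32433813 0.15182373]
turn [-0.004 -0.323 -0.002] shift cm [30.74  0.23  8.18]
```

View pics/wrist3.png

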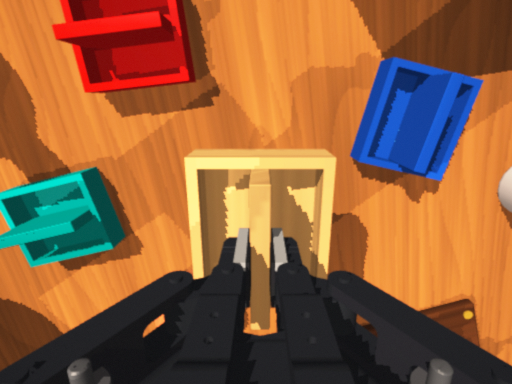

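The tray hangs square in the pads, with the fin at (260,245). I'll move it over the bed.

```bash
python3 -m jog '[[[0,-0.06,0],[4.4,0,1.2],1],[[0,-0.12,0],[8.8,0,2.4],1],[[0,-0.18,0],[13.2,0,3.6],1],[[0,-0.24,0],[17.6,0,4.7],1],[[0,-0.3,0],[22,0,5.9],1]]'
python3 - <<'E'
from h import *
a=np.radians(9.9);plan((.4739,.0096,.149),(np.cos(a),np.sin(a),0))
E
```

```text
t: 6.3
ee_pos: [0.4618, 0.0957, 0.1453]
tool_rot: [0.538, -0.461, 0.459, -0.536]
force: [1.6, 0.0, -2.2]
finger_gap: 0.009
turn [ 0.004 -0.02  -0.   ] shift cm [ 8.69 -0.38 -0.12]
```

```bash
python3 -m jog '[[[0,-0.02,0],[3.5,-0.1,0],1],[[0,-0.02,0],[6.5,-0.2,-0.1],1],[[0,-0.02,0],[8.6,-0.2,-0.1],1],[[0,-0.02,0],[8.6,-0.2,-0.1],1],[[0,-0.02,0],[8.6,-0.2,-0.1],1]]'
python3 - <<'E'
from h import *
c=snap("wrist","4")
a=np.radians(9.9);plan((.4739,.0096,.058),(np.cos(a),np.sin(a),0))
E
```

```text
t: 6.8
ee_pos: [0.4741, 0.0122, 0.1476]
tool_rot: [0.541, -0.457, 0.455, -0.54]
force: [0.1, -0.0, -1.9]
finger_gap: 0.0092
turn [ 0.003 -0.003 -0.002] shift cm [ 0.32  9.   -0.06]
```

View pics/wrist4.png

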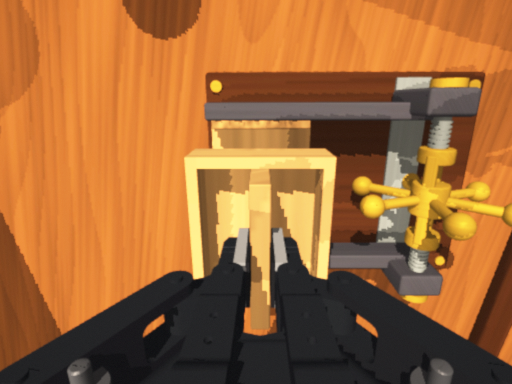

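The tray hangs above the bed, parallel to the jaws. I'll lower it partway and check.

```bash
python3 -m jog '[[[0,0,0],[0.2,2,0],1],[[0,0,0],[0.3,4,0],1],[[0,0,0],[0.3,5.5,0],1],[[0,0,0],[0.3,5.5,0],1],[[0,0,0],[0.3,5.5,0],1]]'
python3 - <<'E'
from h import *
c=snap("wrist","5")
a=np.radians(9.9);plan((.4739,.0096,.058),(np.cos(a),np.sin(a),0))
P=cloud(c);z=P[...,2];cv=np.array([np.cos(a),np.sin(a)]);o=np.array([.6071,.0314])
d=P[...,:2]-o;X=d@cv;Y=d@np.array([-cv[1],cv[0]])
def rep(n,m): 
    print(n,m.sum(), 'X',np.percentile(X[m],[2,50,98]).round(4) if m.any() else '', 'Y',np.percentile(Y[m],[2,50,98]).round(4) if m.any() else '', 'z',np.median(z[m]) if m.any() else '')
for lo,hi in((.016,.024),(.044,.056),(.058,.075)):
    rep((lo,hi),(z>lo)&(z<hi)&(X>-.19)&(X<-.08)&(Y>.02)&(Y<.1))
E
```

```text
t: 7.35
ee_pos: [0.4753, 0.0102, 0.094]
tool_rot: [0.541, -0.456, 0.455, -0.541]
force: [0.0, 0.0, -1.6]
finger_gap: 0.009
turn [-0.001 -0.002 -0.   ] shift cm [-0.01  3.69 -0.22]
(0.016, 0.024) 1822 X [-0.1777 -0.1347 -0.0916] Y [0.0404 0.0456 0.0508] z 0.020086218451378507
(0.044, 0.056) 5091 X [-0.1763 -0.1309 -0.0827] Y [0.0547 0.0658 0.0746] z 0.05056752263164607
(0.058, 0.075) 2998 X [-0.1684 -0.1348 -0.1001] Y [0.0204 0.03   0.0462] z 0.062313124916771725
```

View pics/wrist5.png

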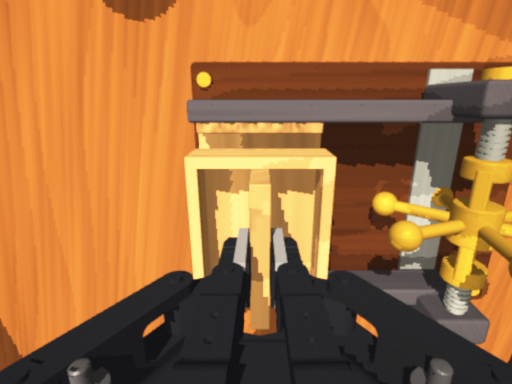

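```bash
python3 -m jog '[[[0,0,0],[0.1,1,-0.1],1],[[0,0,0],[0.1,2,-0.1],1],[[0,0,0],[0.1,2.8,-0.1],1],[[0,0,0],[0.1,3.3,-0.1],1],[[0,0,0],[0.1,3.3,-0.1],1]]'; python3 -m jog '[[[0,0,0],[0,0.1,0],1],[[0,0,0],[0,0.2,0],1],[[0,0,0],[0,0.3,0],1],[[0,0,0],[0,0.3,0],1],[[0,0,0],[0,0.3,0],1]]'
```

```text
t: 7.9
ee_pos: [0.474, 0.0081, 0.0599]
tool_rot: [0.541, -0.457, 0.455, -0.54]
force: [0.2, -0.5, -2.5]
finger_gap: 0.0088
t: 8.4
ee_pos: [0.4752, 0.008, 0.0585]
tool_rot: [-0.541, 0.456, -0.456, 0.541]
force: [0.8, 0.3, -2.1]
finger_gap: 0.0094
```

```bash
python3 -m jog '[[[0,0,0],[0,0.1,0],1],[[0,0,0],[0,0.15,0],1],[[0,0,0],[0,0.2,0],1],[[0,0,0],[0,0.2,0],1],[[0,0,0],[0,0.2,0],1]]'
```

```text
t: 8.9
ee_pos: [0.4754, 0.0082, 0.058]
tool_rot: [-0.54, 0.455, -0.456, 0.541]
force: [-3.0, 1.3, 6.3]
finger_gap: 0.009
```

Contact, force +6 N upwards. Releasing gradually.

```bash
python3 -m jog '[[[0,0,0],[0,-0.1,0],0.6],[[0,0,0],[0,-0.1,0],0.4],[[0,0,0],[0,-0.1,0],0],[[0,0,0],[0,-0.1,0],-0.3],[[0,0,0],[0,-0.1,0],-0.3]]';  python3 -m jog '[[[0,0,0],[0,0,0],-0.3],[[0,0,0],[0,-2,0],-0.3],[[0,0,0],[0,-5,0],-0.3],[[0,0,0],[0,-9,0],-0.3],[[0,0,0],[0,-13,0],-0.3]]'
python3 - <<'E'
from h import *
c=snap("wrist","6")
P=cloud(c);z=P[...,2];a=np.radians(9.9);cv=np.array([np.cos(a),np.sin(a)]);o=np.array([.6071,.0314])
d=P[...,:2]-o;X=d@cv;Y=d@np.array([-cv[1],cv[0]])
for n,lo,hi in(("walls",.044,.0515),("fin",.074,.082)):
    m=(z>lo)&(z<hi)&(abs(X+.135)<.055)&(abs(Y)<.049)
    p=np.stack([X[m],Y[m]],1);print(n,len(p),cv2.minAreaRect(p.astype(np.float32)*1000))
E
```

```text
t: 9.4
ee_pos: [0.475, 0.008, 0.0571]
tool_rot: [0.541, -0.456, 0.456, -0.541]
force: [-0.1, -0.3, 0.2]
finger_gap: 0.0553
t: 9.9
ee_pos: [0.4745, 0.0081, 0.188]
tool_rot: [0.541, -0.456, 0.455, -0.54]
force: [1.8, 0.2, 1.1]
finger_gap: 0.0557
walls 2049 ((-134.5611572265625, -1.6221466064453125), (90.73480987548828, 80.23104095458984), 89.8542709350586)
fin 925 ((-134.55552673339844, -1.0309066772460938), (9.592899322509766, 77.64222717285156), 0.1828291118144989)
```

View pics/wrist6.png

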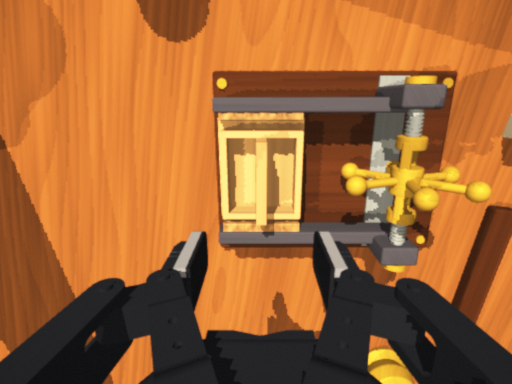

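The tray is placed at X -134.6 mm, Y about -1.3 mm, within 0.2° of square. The top ball shows at (426,200), and the neighbouring balls at (357,186) and (479,190). Measuring the spoke phase next.

```bash
cat >> h.py <<'E'
A=np.radians(9.9);CX=np.array([np.cos(A),np.sin(A),0]);CY=np.array([-CX[1],CX[0],0]);O=np.array([.6071,.0314,0])
def w(x,y,z): return O+CX*x+CY*y+np.array([0,0,z])
def balls(c):
    """phase of spokes from brass-coloured depth points further than 40mm from axis, in cramp frame"""
    from scipy.optimize import least_squares
    P=cloud(c)-O;q=np.stack([P@CX,P@CY,P[...,2]],-1).reshape(-1,3)
    r=np.hypot(q[:,0],q[:,2]-.066)
    m=(abs(q[:,1])<.014)&(r>.049)&(r<.068)&(q[:,2]>.03);p=q[m]
    if len(p)<10: print("few",len(p));return None
    th=np.arctan2(p[:,0],p[:,2]-.066)
    def res(v):
        d=np.min([np.linalg.norm(p-[.055*np.sin(v[0]+k*np.pi/3)+v[1],v[2],.066+v[3]+.055*np.cos(v[0]+k*np.pi/3)],axis=1) for k in range(6)],0)
        return np.r_[d-.009,v[1]*.5,v[3]*.5]
    best=min((least_squares(res,[g,0,0,0],loss="soft_l1",f_scale=.001) for g in np.radians([-25,-15,-5,5,15,25])),key=lambda s:s.cost)
    v=best.x;t=(np.degrees(v[0])+30)%60-30
    print("phase deg",round(t,1),"dx,dy,dz mm",np.round(v[1:]*1000,1),"n",len(p),"rms mm",np.sqrt(2*best.cost/len(p))*1000);return t
E
python3 - <<'E'
from h import *
for n in("wrist1","wrist6","wrist4"): balls(dict(np.load(n+".npz")))
plan(w(-.06,0,.17),CY)
E
```

```text
phase deg -10.7 dx,dy,dz mm [ 0.1 -0.   0.1] n 673 rms mm 0.5065989289927122
phase deg -10.7 dx,dy,dz mm [0.2 0.2 0. ] n 1623 rms mm 0.5139818522811912
phase deg -10.7 dx,dy,dz mm [0.3 0.3 0. ] n 1879 rms mm 0.49179865967012276
turn [-0.006 -1.574  0.012] shift cm [-0.16  2.71  7.05]
```

```bash
python3 -m jog '[[[0,-0.15,0],[0,0,1.5],1],[[0,-0.3,0],[0,0,3],1],[[0,-0.45,0],[0,0,4.5],1],[[0,-0.6,0],[0,0,6],1],[[0,-0.75,0],[-0.1,0.5,7.5],1]]'; python3 -m jog '[[[0,-0.15,0],[0,0,0],1],[[0,-0.3,0],[0,0,0],1],[[0,-0.45,0],[0,0,0],1],[[0,-0.6,0],[0,0,0],1],[[0,-0.75,0],[0,0,0],1]]';python3 - <<'E'
from h import *
plan(w(-.04,0,.15),CY)
E
```

```text
t: 10.45
ee_pos: [0.55, 0.0217, 0.1827]
tool_rot: [-0.671, 0.223, -0.225, 0.671]
force: [-0.9, 1.0, -0.0]
finger_gap: 0.0001
t: 10.95
ee_pos: [0.5489, 0.0217, 0.182]
tool_rot: [-0.706, -0.037, 0.037, 0.706]
force: [0.7, 0.1, 0.1]
finger_gap: -0.0004
turn [-0.    -0.067 -0.   ] shift cm [1.9  3.2  0.08]
```

```bash
python3 -m jog '[[[0,-0.067,0],[1,2,0.1],1],[[0,-0.067,0],[1.9,3.2,0.1],1],[[0,-0.067,0],[1.9,5,0.1],1],[[0,-0.067,0],[1.9,7,0.1],1],[[0,-0.067,0],[1.9,7.9,0.1],1]]';python3 - <<'E'
from h import *
c=snap("wrist","7");balls(c)
plan(w(-.03,0,.103),CY)
E
```

```text
t: 11.45
ee_pos: [0.5662, 0.0247, 0.1002]
tool_rot: [-0.704, -0.057, 0.06, 0.705]
force: [-0.8, -0.0, -0.1]
finger_gap: 0.0001
phase deg -0.8 dx,dy,dz mm [-4.9  0.3  4.5] n 1430 rms mm 2.114873650762483
turn [-0.001 -0.008 -0.006] shift cm [ 1.2  -0.37 -0.05]
```

View pics/wrist7.png

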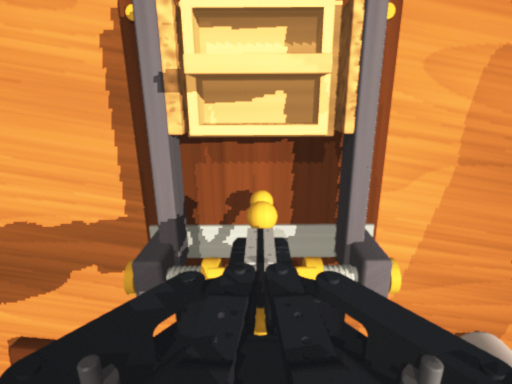

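The wrist view shows the shut fingers behind (tray side of) the top spoke, and the next balls at (262,200)-(262,215). The tray sits between the cork pads with a gap on both sides.

```bash
python3 -m jog '[[[0,0,0],[0.6,-0.2,0],1],[[0,0,0],[1.2,-0.2,0],1],[[0,0,0],[1.8,-0.2,0],1],[[0,0,0],[2.4,-0.2,0],1],[[0,0,0],[2.4,-0.2,0],1]]';python3 - <<'E'
from h import *
from bench import read_state
s=read_state();d=s["ee_pos"]-O;print("cramp",d@CX,d@CY,d[2],"Fx",s["force"]@CX,s["force"]@CY,s["force"][2])
E
```

```text
t: 12.0
ee_pos: [0.5913, 0.0287, 0.1069]
tool_rot: [0.705, 0.058, -0.059, -0.705]
force: [-4.3, -0.5, 2.5]
finger_gap: -0.0
cramp -0.015993365913974378 1.2466629383222228e-05 0.10689925798779418 Fx -4.345837509319134 0.27020374229616867 2.5349031041563155
```

```bash
python3 -m jog '[[[0,0,0],[0.5,0.1,0],1],[[0,0,0],[1.0,0.2,0],1],[[0,0,0],[1.5,0.3,0],1],[[0,0,0],[2.0,0.3,0],1],[[0,0,0],[2.5,0.4,0],1]]';cat >> h.py <<'E'
def st():
    from bench import read_state
    s=read_state();d=s["ee_pos"]-O;f=s["force"]
    print("t",round(s["t"],2),"cramp mm",np.round(np.array([d@CX,d@CY,d[2]])*1000,1),"F",np.round([f@CX,f@CY,f[2]],1));return d
def balls2(c):
    P=c["range_z"];hsv=cv2.cvtColor(c["img"],cv2.COLOR_RGB2HSV)
    m=(hsv[...,0]>18)&(hsv[...,0]<32)&(hsv[...,1]>140)&(hsv[...,2]>60)
    c=dict(c);z=np.where(m,P,0);c["range_z"]=z;return balls(c)
E
python3 - <<'E'
from h import *
st();c=snap("wrist","8");balls2(c)
E
```

```text
t: 12.5
ee_pos: [0.6141, 0.0327, 0.1018]
tool_rot: [0.705, 0.057, -0.06, -0.705]
force: [-7.5, -0.9, 2.3]
finger_gap: -0.0
t 12.5 cramp mm [  7.1   0.  101.8] F [-7.5  0.4  2.3]
phase deg 28.0 dx,dy,dz mm [ 0.8  0.5 -0. ] n 1714 rms mm 0.42771413660551205
```

View pics/wrist8.png

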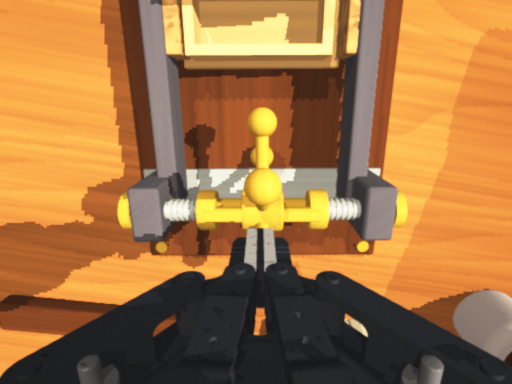

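```bash
python3 - <<'E'
from h import *
c=dict(np.load("wrist6.npz"));P=cloud(c)-O;X=P@CX;Y=P@CY;Z=P[...,2]
m=(abs(X+.135)<.03)&(Z>.040)&(Z<.056)
h,e=np.histogram(Y[m],bins=np.arange(-.08,.08,.001))
for a,b in zip(e,h): print(round(a*1000),b,end="; ")
E
python3 -m jog '[[[0,0,0],[0.4,0,0],1],[[0,0,0],[0.8,0,0],1],[[0,0,0],[1.0,0,0],1],[[0,0,0],[1.0,0,0],1],[[0,0,0],[1.0,0,0],1]]'
python3 - <<'E'
from h import *
st()
E
```

```text
-80 0; -79 0; -78 0; -77 0; -76 0; -75 0; -74 3; -73 47; -72 49; -71 51; -70 45; -69 43; -68 50; -67 53; -66 55; -65 48; -64 53; -63 48; -62 59; -61 82; -60 54; -59 56; -58 43; -57 53; -56 59; -55 30; -54 55; -53 43; -52 151; -51 40; -50 0; -49 0; -48 0; -47 40; -46 47; -45 39; -44 41; -43 31; -42 49; -41 158; -40 7; -39 0; -38 0; -37 0; -36 0; -35 0; -34 0; -33 0; -32 0; -31 0; -30 0; -29 0; -28 0; -27 0; -26 0; -25 0; -24 0; -23 0; -22 0; -21 0; -20 0; -19 0; -18 0; -17 0; -16 0; -15 0; -14 0; -13 0; -12 0; -11 0; -10 0; -9 0; -8 0; -7 0; -6 0; -5 0; -4 0; -3 0; -2 0; -1 0; 0 0; 1 0; 2 0; 3 0; 4 0; 5 0; 6 0; 7 0; 8 0; 9 0; 10 0; 11 0; 12 0; 13 0; 14 0; 15 0; 16 0; 17 0; 18 0; 19 0; 20 0; 21 0; 22 0; 23 0; 24 0; 25 0; 26 0; 27 0; 28 0; 29 0; 30 0; 31 0; 32 0; 33 0; 34 0; 35 0; 36 0; 37 10; 38 63; 39 63; 40 67; 41 76; 42 69; 43 101; 44 0; 45 0; 46 0; 47 0; 48 0; 49 0; 50 0; 51 0; 52 0; 53 0; 54 1; 55 82; 56 93; 57 84; 58 65; 59 64; 60 65; 61 64; 62 65; 63 63; 64 64; 65 90; 66 102; 67 65; 68 65; 69 64; 70 65; 71 64; 72 83; 73 112; 74 54; 75 0; 76 0; 77 0; 78 0; t: 13.05
ee_pos: [0.6227, 0.0337, 0.1004]
tool_rot: [0.705, 0.056, -0.061, -0.704]
force: [-7.7, -1.4, -0.2]
finger_gap: -0.0003
t 13.05 cramp mm [ 15.8  -0.5 100.4] F [-7.8 -0.  -0.2]
```

Pad spacing less tray length leaves about 15.8 mm, so both pads should bear after about 129° of total turning. Next spoke.

```bash
python3 -m jog '[[[0,0,0],[-0.5,0,0],1],[[0,0,0],[-0.5,-2.5,0],1],[[0,0,0],[-0.5,-5.5,0],1],[[0,0,0],[-3,-6,0],1],[[0,0,0],[-6.2,-6,0],1]]'
python3 - <<'E'
from h import *
st();c=snap("wrist","9");balls2(c);st();plan(w(-.046,0,.102),CY)
E
```

```text
t: 13.55
ee_pos: [0.5682, 0.0239, 0.1651]
tool_rot: [0.705, 0.062, -0.055, -0.704]
force: [-0.3, -0.6, 0.2]
finger_gap: -0.0001
t 13.55 cramp mm [-39.6  -0.7 165.1] F [-0.4 -0.6  0.2]
phase deg -21.0 dx,dy,dz mm [ 0.8  0.2 -0. ] n 370 rms mm 0.4132440312531873
t 13.6 cramp mm [-47.7   0.6 162.3] F [-6.4  1.2 -1. ]
turn [-0.    -0.007 -0.003] shift cm [ 0.18  6.03 -0.06]
```

```bash
python3 -m jog '[[[0,0,0],[0,2,0],1],[[0,0,0],[0,4,0],1],[[0,0,0],[0,6,0],1],[[0,0,0],[0.5,6,0],1],[[0,0,0],[1,6,0],1]]'; python3 -m jog '[[[0,0,0],[0.5,0,0],1],[[0,0,0],[1,0,0],1],[[0,0,0],[1.5,0,0],1],[[0,0,0],[2,0,0],1],[[0,0,0],[2.5,0,0],1]]'
python3 - <<'E'
from h import *
st()
E
```

```text
t: 14.1
ee_pos: [0.5726, 0.0258, 0.101]
tool_rot: [-0.705, -0.057, 0.061, 0.705]
force: [-10.6, -1.2, 3.4]
finger_gap: 0.0
t: 14.6
ee_pos: [0.5992, 0.0301, 0.1042]
tool_rot: [-0.705, -0.059, 0.059, 0.705]
force: [-6.4, -0.6, 3.9]
finger_gap: 0.0001
t 14.6 cramp mm [-8.000e+00  1.000e-01  1.042e+02] F [-6.4  0.5  3.9]
```

```bash
python3 -m jog '[[[0,0,0],[0.5,0,0],1],[[0,0,0],[1,0.1,0],1],[[0,0,0],[1.5,0.2,0],1],[[0,0,0],[2,0.2,0],1],[[0,0,0],[2.3,0.2,0],1]]'
python3 - <<'E'
from h import *
st();c=snap("wrist","10");balls2(c);st()
E
python3 -m jog '[[[0,0,0],[-0.6,0,0],1],[[0,0,0],[-0.6,-2.5,0],1],[[0,0,0],[-0.6,-5.5,0],1],[[0,0,0],[-3,-6,0],1],[[0,0,0],[-6.2,-6,0],1]]'
python3 - <<'E'
from h import *
st();c=snap("wrist","11");balls2(c);st();plan(w(-.046,0,.102),CY)
P=cloud(c)-O;X=P@CX;Y=P@CY;Z=P[...,2]
m=(abs(X+.135)<.03)&(Z>.040)&(Z<.056)
h,e=np.histogram(Y[m],bins=np.arange(-.08,.08,.001))
print([(int(round(a*1000)),int(b)) for a,b in zip(e,h) if abs(a)<.058 and abs(a)>.036])
E
```

```text
t: 15.1
ee_pos: [0.6187, 0.0335, 0.0994]
tool_rot: [0.705, 0.056, -0.062, -0.704]
force: [-10.4, -2.0, 0.5]
finger_gap: 0.0003
t 15.1 cramp mm [11.8  0.  99.4] F [-10.5  -0.2   0.5]
phase deg -24.9 dx,dy,dz mm [ 0.7  0.5 -0. ] n 1909 rms mm 0.41871977344243716
t 15.15 cramp mm [12.3 -0.  99.3] F [-8.7  1.3  0.2]
t: 15.65
ee_pos: [0.5649, 0.0233, 0.1641]
tool_rot: [0.705, 0.063, -0.055, -0.704]
force: [0.1, -0.2, 0.9]
finger_gap: 0.0002
t 15.65 cramp mm [-43.   -0.8 164.1] F [ 0.  -0.2  0.9]
phase deg -23.9 dx,dy,dz mm [ 0.8  0.4 -0.1] n 353 rms mm 0.44197871595739363
t 15.7 cramp mm [-51.    0.5 161.4] F [-7.   2.5 -1.7]
turn [ 0.    -0.007 -0.001] shift cm [ 0.51  5.94 -0.04]
[(-58, 93), (-57, 94), (-56, 109), (-55, 108), (-54, 115), (-53, 93), (-52, 101), (-51, 98), (-50, 94), (-49, 95), (-48, 98), (-47, 94), (-46, 99), (-45, 112), (-44, 85), (-43, 77), (-42, 83), (-41, 76), (-40, 75), (-39, 111), (-38, 1), (-37, 1), (36, 2), (37, 1), (38, 0), (39, 137), (40, 77), (41, 77), (42, 76), (43, 78), (44, 86), (45, 34), (46, 0), (47, 175), (48, 110), (49, 91), (50, 96), (51, 103), (52, 92), (53, 91), (54, 128), (55, 100), (56, 101), (57, 98)]
```

View pics/wrist11.png

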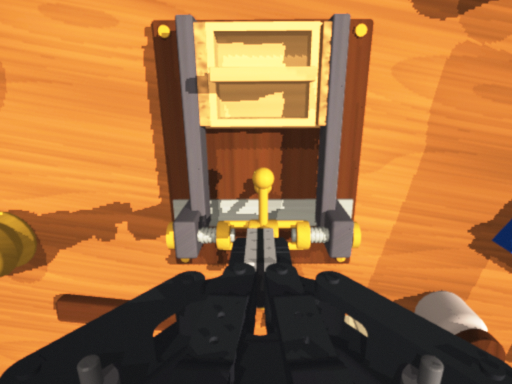

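The tray is now against the right pad, with the left gap about 1.5 mm (around (325,75)). The next ball is at -24°. I'll engage the last spoke and go slowly.

```bash
cat >> h.py <<'E'
def tq(n=1):
    from bench import read_state
    s=read_state();d=s["ee_pos"]-O;f=s["force"];fx=-f@CX;fz=-f[2]
    # ball angle from finger face: face = tcp+10.0mm, ball x = face+9
    bx=d@CX+.0193;bx=np.clip(bx,-.054,.054);bz=np.sqrt(.055**2-bx**2)
    t=fx*bz-fz*(bx-.009)
    print("t",round(s["t"],2),"tcp",np.round(np.array([d@CX,d@CY,d[2]])*1000,1),"theta",round(np.degrees(np.arcsin(bx/.055)),1),"fx,fz on ball",round(fx,1),round(fz,1),"torque",round(t,3),"N/jaw(static)",round((t-.25)/.007,0),"(moving)",round((t-.35)/.007,0))
E
python3 -m jog '[[[0,0,0],[0,2,0],1],[[0,0,0],[0,4,0],1],[[0,0,0],[0.2,5.9,0],1],[[0,0,0],[0.4,5.9,0],1],[[0,0,0],[0.6,5.9,0],1]]'
python3 - <<'E'
from h import *
tq()
E
python3 -m jog '[[[0,0,0],[0.2,0,0],1],[[0,0,0],[0.4,0,0],1],[[0,0,0],[0.6,0,0],1],[[0,0,0],[0.8,0,0],1],[[0,0,0],[1,0,0],1]]'
python3 - <<'E'
from h import *
tq()
E
```

```text
t: 16.2
ee_pos: [0.5669, 0.0244, 0.1012]
tool_rot: [0.705, 0.059, -0.059, -0.705]
force: [-4.5, -0.4, -1.7]
finger_gap: -0.0
t 16.2 tcp [-40.8  -0.  101.2] theta -23.0 fx,fz on ball 4.6 1.7 torque 0.284 N/jaw(static) 5.0 (moving) -9.0
t: 16.7
ee_pos: [0.5746, 0.0259, 0.1031]
tool_rot: [0.705, 0.057, -0.06, -0.704]
force: [-9.4, -0.4, 6.9]
finger_gap: 0.0001
t 16.7 tcp [-3.290e+01  1.000e-01  1.031e+02] theta -14.4 fx,fz on ball 9.3 -6.9 torque 0.34 N/jaw(static) 13.0 (moving) -1.0
```

```bash
for i in 1; do python3 -m jog '[[[0,0,0],[0.1,0,0],1],[[0,0,0],[0.2,0,0],1],[[0,0,0],[0.3,0,0],1],[[0,0,0],[0.4,0,0],1],[[0,0,0],[0.5,0,0],1]]'>/dev/null
python3 - <<'E'
from h import *
tq()
E
done; python3 -m jog '[[[0,0,0],[0.1,0,0],1],[[0,0,0],[0.2,0,0],1],[[0,0,0],[0.3,0,0],1],[[0,0,0],[0.4,0,0],1],[[0,0,0],[0.5,0,0],1]]'>/dev/null
python3 - <<'E'
from h import *
tq();c=snap("wrist","12");balls2(c);tq()
E
```

```text
t 17.2 tcp [-27.3   0.2 103.2] theta -8.3 fx,fz on ball 8.1 -5.1 torque 0.354 N/jaw(static) 15.0 (moving) 1.0
t 17.7 tcp [-2.200e+01  1.000e-01  1.031e+02] theta -2.8 fx,fz on ball 8.2 -6.4 torque 0.374 N/jaw(static) 18.0 (moving) 3.0
phase deg -3.8 dx,dy,dz mm [0.8 0.4 0. ] n 1176 rms mm 0.6642415313097777
t 17.75 tcp [-2.170e+01  1.000e-01  1.031e+02] theta -2.5 fx,fz on ball 8.8 -5.6 torque 0.419 N/jaw(static) 24.0 (moving) 10.0
```

```bash
python3 -m jog '[[[0,0,0],[0.07,0,0],1],[[0,0,0],[0.14,0,0],1],[[0,0,0],[0.21,0,0],1],[[0,0,0],[0.28,0,0],1],[[0,0,0],[0.35,0,0],1]]'>/dev/null
python3 - <<'E'
from h import *
tq()
E
python3 -m jog '[[[0,0,0],[0.07,0,0],1],[[0,0,0],[0.14,0,0],1],[[0,0,0],[0.21,0,0],1],[[0,0,0],[0.28,0,0],1],[[0,0,0],[0.35,0,0],1]]'>/dev/null
python3 - <<'E'
from h import *
tq()
E
```

```text
t 18.25 tcp [-1.870e+01  1.000e-01  1.034e+02] theta 0.7 fx,fz on ball 9.8 -7.4 torque 0.476 N/jaw(static) 32.0 (moving) 18.0
t 18.75 tcp [-1.540e+01  1.000e-01  1.035e+02] theta 4.1 fx,fz on ball 9.1 -7.6 torque 0.459 N/jaw(static) 30.0 (moving) 16.0
```

```bash
python3 -m jog '[[[0,0,0],[0.05,0,0],1],[[0,0,0],[0.1,0,0],1],[[0,0,0],[0.15,0,0],1],[[0,0,0],[0.2,0,0],1],[[0,0,0],[0.25,0,0],1]]'>/dev/null
python3 - <<'E'
from h import *
tq()
c=snap("wrist","13");balls2(c);tq()
P=cloud(c)-O;X=P@CX;Y=P@CY;Z=P[...,2]
m=(abs(X+.135)<.03)&(Z>.040)&(Z<.056)
h,e=np.histogram(Y[m],bins=np.arange(-.08,.08,.001))
print([(int(round(a*1000)),int(b)) for a,b in zip(e,h) if abs(a)<.058 and abs(a)>.036])
E
```

```text
t 19.25 tcp [-1.310e+01  1.000e-01  1.036e+02] theta 6.5 fx,fz on ball 10.3 -6.3 torque 0.545 N/jaw(static) 42.0 (moving) 28.0
phase deg 5.6 dx,dy,dz mm [ 0.8  0.4 -0. ] n 1482 rms mm 0.4790981596590772
t 19.3 tcp [-1.300e+01  1.000e-01  1.035e+02] theta 6.6 fx,fz on ball 9.7 -7.2 torque 0.514 N/jaw(static) 38.0 (moving) 23.0
[(-58, 116), (-57, 126), (-56, 113), (-55, 113), (-54, 131), (-53, 149), (-52, 138), (-51, 125), (-50, 109), (-49, 126), (-48, 111), (-47, 120), (-46, 119), (-45, 117), (-44, 128), (-43, 83), (-42, 87), (-41, 82), (-40, 80), (-39, 74), (-38, 153), (-37, 6), (36, 10), (37, 10), (38, 9), (39, 9), (40, 137), (41, 76), (42, 78), (43, 84), (44, 81), (45, 87), (46, 100), (47, 110), (48, 118), (49, 115), (50, 114), (51, 122), (52, 137), (53, 146), (54, 119), (55, 122), (56, 108), (57, 123)]
```

View pics/wrist13.png

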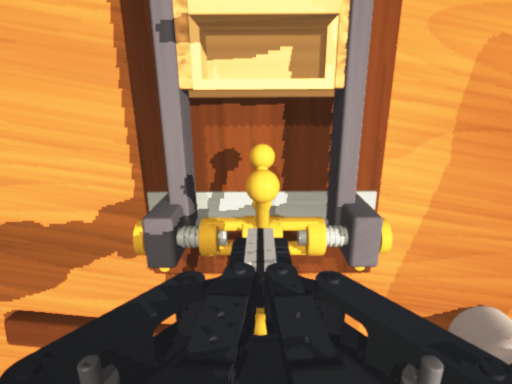

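```bash
python3 -m jog '[[[0,0,0],[0.06,0,0],1],[[0,0,0],[0.12,0,0],1],[[0,0,0],[0.18,0,0],1],[[0,0,0],[0.24,0,0],1],[[0,0,0],[0.3,0,0],1]]'>/dev/null
python3 - <<'E'
from h import *
tq()
E
python3 -m jog '[[[0,0,0],[0,0,0],1],[[0,0,0],[0,0,0],1],[[0,0,0],[0,0,0],1],[[0,0,0],[0,0,0],1],[[0,0,0],[0,0,0],1]]'>/dev/null
python3 - <<'E'
from h import *
tq();c=snap("wrist","14");balls2(c)
E
```

```text
t 19.8 tcp [-1.030e+01  1.000e-01  1.035e+02] theta 9.4 fx,fz on ball 11.0 -7.3 torque 0.595 N/jaw(static) 49.0 (moving) 35.0
t 20.3 tcp [-1.020e+01  1.000e-01  1.034e+02] theta 9.5 fx,fz on ball 10.2 -6.9 torque 0.553 N/jaw(static) 43.0 (moving) 29.0
phase deg 8.5 dx,dy,dz mm [ 0.8  0.4 -0. ] n 1495 rms mm 0.47153395709026324
```

The moving estimate is 35 N and the stopped one 43 N per jaw, which is about the 40 N wanted. Backing off.

```bash
python3 -m jog '[[[0,0,0],[-0.4,0,0],1],[[0,0,0],[-0.9,0,0],1],[[0,0,0],[-0.9,-3,0],1],[[0,0,0],[-0.9,-7,0],1],[[0,0,0],[-3,-11,0],1]]'
python3 -m jog '[[[0,0,0],[-4,-2,0],1],[[0,0,0],[-7,-4,0],1],[[0,0,0],[-7,-4,0],1],[[0,0,0],[-7,-4,0],1],[[0,0,0],[-7,-4,0],1]]'
python3 - <<'E'
from h import *
st();c=snap("wrist","15");balls2(c);snap("top","15");t=snap("scene","15")
P=cloud(c)-O;X=P@CX;Y=P@CY;z=P[...,2]
for n,lo,hi in(("walls",.044,.0515),("fin",.074,.082)):
    m=(z>lo)&(z<hi)&(abs(X+.135)<.055)&(abs(Y)<.0445)
    p=np.stack([X[m],Y[m]],1)
    if len(p): print(n,len(p),np.median(z[m]),cv2.minAreaRect(p.astype(np.float32)*1000))
a=dict(np.load("scene0.npz"))["img"].astype(int);d=abs(a-t["img"]).max(2)>60
print("tool",cv2.connectedComponentsWithStats(d.astype(np.uint8))[2][1:][:12])
E
```

```text
t: 20.85
ee_pos: [0.5706, 0.0249, 0.2112]
tool_rot: [-0.705, -0.06, 0.058, 0.705]
force: [0.8, -0.6, 0.9]
finger_gap: 0.0005
t: 21.35
ee_pos: [0.5008, 0.0133, 0.2496]
tool_rot: [-0.705, -0.059, 0.059, 0.705]
force: [0.8, -0.0, -0.3]
finger_gap: -0.0
t 21.35 cramp mm [-107.8    0.5  249.6] F [ 0.8 -0.1 -0.3]
phase deg 8.4 dx,dy,dz mm [ 1.  -0.2  0.3] n 132 rms mm 0.5066886435868667
walls 1455 0.048064428357846634 ((-133.5865478515625, -0.045871734619140625), (89.00038146972656, 79.94364929199219), 89.76091766357422)
fin 706 0.07789089316261322 ((-134.32969665527344, 1.5079803466796875), (76.61778259277344, 9.889336585998535), 89.6980209350586)
tool [[   0    0   27   60  838]
 [ 189    0   31   39  899]
 [ 262    9    3    3    6]
 [ 179   43    2    3    5]
 [ 180   47    1    1    1]
 [   0   53   61   62 1327]
 [ 178   55    7   22   93]
 [   9   63    2    1    2]
 [ 187   70   84   85 2394]
 [ 216   75   28   31  234]
 [ 203   87    5    2    8]
 [   0   94    1    1    1]]
```

View pics/wrist15.png

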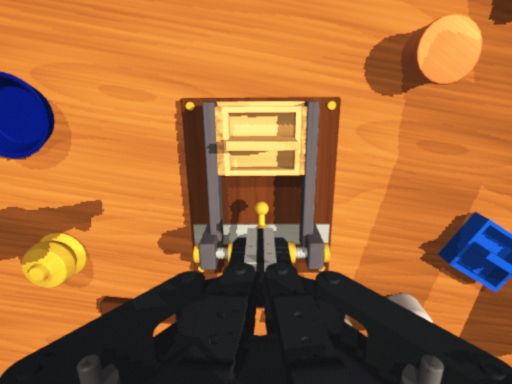

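View pics/scene15.png

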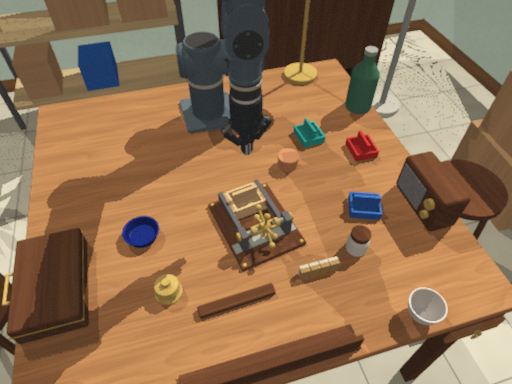

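The tray is held between both pads around (262,140) in the wrist view. It is flat, with the walls at 48 mm and the fin at 78 mm, and the spokes have stayed at 8.4°. The bystanders stand where they were. The gripper is clear.

Run:
```python
from bench import *
print(hand_in())
```

```text
the job is handed in; nothing more can be done
None
```

The tray is clamped on the bed between both jaws, at roughly 40 N per jaw. I let go of the cramp, moved the arm clear and handed in about 21.5 s into the 72 s; no verdict was reported.

- **Placing:** I pinched the tray by its fin and set it on the bed. It was about 0.5 mm off the bed's middle along cramp x and within 0.2° of square, then released.
- **Tightening:** I turned the turnbuckle about 139° by pushing three spokes in turn.
- **Jaw force:** The torque on the spoke gave about 35 N per jaw while turning and about 43 N just after stopping. These are estimates, because the jaw force itself cannot be read directly. With no load, the same estimate gave 0.34–0.35 N m, against the stated 0.35 N m.
- **Last checks:**
  - The tray is flat, with walls at 48 mm and fin top at 78 mm. It is within about 1.5 mm of the middle along cramp x and 0.3° of square.
  - The turnbuckle stayed where I left it after I let go.
  - The force on the tool is about zero.
  - The bystanders looked unmoved in the final pictures; I judged this by eye and did not measure each one.
- **Disagreements:**
  - The two force readings differ by about 8 N.
  - In the last check, wall and fin gave the tray's position along the jaws 1.5 mm apart. The wall figure was cut off by my measuring window, so the fin is the better one.

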